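# Refit the griddle's splash guard and nip up its wing nut

### The arm

A 6-joint arm with a two-finger parallel gripper is mounted at the origin on the work surface. World frame = base frame: x ahead of the robot, y to its left, z up, the work surface at z = 0. Lengths are in mm, angles in rad, forces in N, time in s.
With the tool pointing down it reaches from about 425 to 1125 mm from the base axis. Payload 14.9 kg.
Tool frame: the origin (TCP) lies midway between the tips of the shut fingers; the grasp point (between the pads) lies env.tcp_to_grasp behind it (env.tcp_to_grasp is the distance from the TCP to the grasp point, in mm); z points along the fingers, y is the line along which they close (so a half turn about z gives the same grasp; the last joint's range is limited). The gripper opens to 91 mm and grips with 3 to 60 N. Pads are 32 mm wide; open, the fingers measure 118 mm over their backs; the gripper's body (76 mm by 178 mm) begins 60 mm behind the grasp point.
Start: joints at [1.115, 0.379, 1.734, -0, 1.028, -0.033], TCP at [287.229, 638.371, 178.532] pointing down, gripper open.
Joint ranges: [-2.77, 2.77], [-0.74, 2.19], [0, 2.66], [-1.06, 4.2], [0.31, 2.87], [-3.08, 3.08]. Speed limits (rad/s): [1.89, 1.89, 2.39, 3.14, 3.14, 3.14].

### API

Orientations are given as a unit quaternion [w, x, y, z].
In Python, from bench import env gives the robot as it stands.
- The arm moves only by the tool move_arm, never from a script. Its argument "targets" is a list that holds one entry, the list of rows, each a list of 5 numbers: the closure, from -1 (fully open) to 1 (shut), so that 0 is half open, then the shift along the tool's x, y, z each as a share of 0.2 m, from -1 to 1, then the turn about the tool's z as a share of 30 degrees, from -1 to 1. In form: [[[jaw, dx, dy, dz, twist], ...]]. A call has 1 to 10 rows; each row shifts and turns the commanded pose from where the row before left it, along the tool's axes as they then stand; what a row does not reach is not made up. A row lasts 1/12 s, in which the tool goes at most 41.7 mm and 7.16 degrees, less where a joint would pass 70% of its speed; a pose out of reach is approached as far as the arm can. A call with a number of a shift or a turn outside -1 to 1 is refused whole. A call with a gripper value outside its range is refused whole. The fingers move at their own pace and stop on an object; "force" is the grip in N (left out, the last holds). Time passes only in rows, so rows that do not move let the fingers close. It gives the time, the measured TCP pose, the force, the opening and the grip force at its end, in the units of the state.
- env.get_obs(): the state, without advancing time (a new reading comes with each control period).
- env.get_image(name): name is "scene" or "side" or "wrist"; returns a dict with "img" (384x512x3 uint8, blue, green, red), "vertical_fov" (degrees; the focal length in pixels is half the picture's height over the tangent of half this angle, whatever the lens; pixels are square), "cx", "cy" (the principal point, pixels), "rvec" (rotation vector, rad) and "tvec" (3), from world to camera coordinates, as OpenCV has them; the wrist camera has in their place "mount" (4x4, takes a point from camera to tool coordinates, whose origin is the TCP and whose axes are the flange's). Camera axes: x right, y down, z forward; pixel columns grow to the right and rows downward; lengths in mm; the calibration is good to about 2 mm. A picture is of the moment at which its call begins: read the wrist's pose just before it. There is no depth.
- env.finish_job(): hands the job in; it is judged then, once.
The state is a dict: "clock": time; "q": joint angles; "joint_velocities": joint speeds; "joint_efforts": joint torques, N m; "tool_pos": TCP position; "ee_rot": TCP orientation; "contact_force": force on the tool from outside, world axes, zero at the start; "moment": the same for the moment, N m; "opening": opening from 0.0 (shut) to 1.0 (fully open); "finger_force": force on a finger pad.
Only numpy, scipy, OpenCV 4.12 (cv2) and the standard library are available. Lean on these libraries where they do the work, as an engineer would, in place of code of your own. Each camera call takes 0.05 s, during which the arm holds its last target. There are 200 camera calls.

### The job

Refit the loose splash guard on the griddle: slide it gently outward along its shelf until the slot in its foot is fully home on the stud, then turn the red wing nut clockwise until it bites and clamps the guard's foot finger-tight, about 0.2 N m, without overtightening. Let go, and leave the cup, tin, plate and fork where they are.

Things in the scene. Friction and masses are not known exactly. Their poses are not given: they have to be found in the camera images.
- griddle: Grey flat-top griddle, 340 x 460 x 105 mm (x, y, height), heavy, fixed; origin at the centre of its underside. Its top is one flat face 105 mm up: the dark cooking plate towards +y, a bare side shelf towards -y, where two strips (6 mm high, along y, 183 mm apart) guide the guard's foot.
- stud (a point): Foot of the brass stud on the side shelf: on the stud's axis, level with the griddle's flat top, axes as the griddle's. The stud is 7 mm thick and 16 mm high; the wing nut sits on it.
- guard: Loose L-shaped steel splash guard, about 0.45 kg, resting on the griddle's top, axes as the griddle's. Origin on the underside of its foot; it lies on stud when fully home. Starts 20 to 38 mm towards the griddle's +y and slides to -y (2 to 5 N) until its slot stops on the stud. Foot: 3 mm thick, 180 mm wide in x, y = -16 to +47 mm, slot 9 mm wide, open to -y, ending at y = +3.5 mm.
- guard_rim (a point): Middle of the rolled rim (8 mm thick, along x) on top of the guard's upright wall: 40 mm above the foot's underside, 48.5 mm to +y of the guard's origin. The wall is 3 mm thick, at y = +47 to +50 mm of the guard, 260 mm long in x, 44 mm high with the rim.
- wing_nut: Red wing nut. Origin on its axis in its pressing face (24 mm across, underneath), which starts 1 to 2 mm above the top of the guard's foot. Clockwise from above drives it down 5 mm a turn: it bites after 1.2 to 2.5 rad. Free, it turns with 0.03 N m and stays put. After the bite the torque climbs about 0.1 N m each 0.1 rad: 0.13 to 0.3 N m is finger-tight, over 0.4 too much.
- wings (a point): Centre of the wing nut's grip, on its axis, 36 mm above its pressing face; turns with the nut (the wings spring 0.05 rad per 0.1 N m). The wings are an upright blade 72 mm long along x, 9 mm thick along y, from 24 mm below this point (mid-length) to 12 mm above; hub 19 mm thick. With the guard home the tips sweep 8 mm from its rim, whose top is level with this point.
- cup: Green plastic cup, 76 mm across, 95 mm high, on the counter beside the griddle. Origin at the centre of its underside.
- tin: Aluminium snack tin with press lid, 89 x 119 x 48 mm, on the counter beside the griddle. Origin at the centre of its underside.
- plate: Teal silicone placemat-style plate, 190 x 250 x 16 mm, on the counter. Origin at the centre of its underside.
- fork: Bamboo fork, 180 mm long along its x, 24 mm wide, 6 mm thick, lying on the teal plate. Origin near its middle, on its underside.

How it is judged:
By the outcome, as a careful person would: the job done as asked, in the order asked, and still so for the second after the job is handed in, with the robot touching nothing.
It also fails if it takes over 64 s, if anything falls off the work surface, if the arm or the gripper's body presses on something with over 40 N, if the wrist force passes 120 N, or if a joint passes its speed limit or range.

## Working session

There is one attempt and no reset: what is moved stays moved. The work goes in short steps, Python scripts to look and compute and a tool call to move; the robot and the scene stay as the last step left them, time stands still between calls to the robot, and variables do not carry over. Pictures are saved under pics/ and viewed, at most 10 in all, crops included, and the job is handed in when it is done.

Besides the shell and the picture viewer there is one more tool, called after "Emit:" as name(argument=value, ...) on one line, values as JSON. move_arm: Moves the arm, as the interface text tells. Its arguments: {"type":"object","properties":{"targets":{"type":"array","items":{"type":"array","items":{"type":"array","items":{"type":"number","minimum":-1,"maximum":1}}}},"force":{"type":"number"}},"required":["targets"]}

```bash
mkdir -p pics; cat > h.py <<'E'
import numpy as np,cv2
from scipy.spatial.transform import Rotation as R
from bench import env
def snap(n,f):
    o=env.get_obs(); d=env.get_image(n); im=d.pop("img"); cv2.imwrite(f"pics/{f}.png",im); 
    d['pos']=o['tool_pos'];d['rot']=o['ee_rot']; np.save(f"pics/{f}.npy",d,allow_pickle=True); return im,d
def load(f): return np.load(f"pics/{f}.npy",allow_pickle=True).item()
def cam(d):
    f=192/np.tan(np.radians(d['vertical_fov'])/2)
    K=np.array([[f,0,d['cx']],[0,f,d['cy']],[0,0,1]])
    if 'mount' in d:
        q=np.array(d['rot']);T=np.eye(4);T[:3,:3]=R.from_quat(q,scalar_first=True).as_matrix();T[:3,3]=d['pos']
        W=T@np.array(d['mount']); return K,W[:3,:3].T,-W[:3,:3].T@W[:3,3]
    return K,cv2.Rodrigues(np.array(d['rvec'],float))[0],np.array(d['tvec'],float).ravel()
def atz(d,uv,z):
    K,r,t=cam(d);C=-r.T@t;v=r.T@np.linalg.inv(K)@np.array([*uv,1.]);return C+v*(z-C[2])/v[2]
def proj(d,p):
    K,r,t=cam(d);c=K@(r@np.array(p,float)+t);return c[:2]/c[2]
E
python3 - <<'E'
from h import *
print(env.get_obs(),env.tcp_to_grasp)
ims=[snap(n,n+'0') for n in("scene","side","wrist")]
for i,d in ims: print({k:np.round(v,3).tolist() for k,v in d.items()})
E
```

```text
{'clock': 0.0, 'q': array([ 1.11469889e+00,  3.79405126e-01,  1.73479495e+00, -2.08279172e-05,
        1.02849266e+00, -3.33009850e-02]), 'joint_velocities': array([ 4.86580261e-04, -9.69533124e-04,  1.02972083e-03, -5.38259565e-05,
       -9.88723840e-04,  2.98040789e-04]), 'joint_efforts': array([-5.90193988e-03, -7.63734484e+01, -4.34344268e+01,  6.48921425e-02,
        4.25378408e-02, -6.09570225e-05]), 'tool_pos': array([287.03391651, 637.95833481, 177.8836599 ]), 'ee_rot': array([-1.24604498e-04,  2.09821913e-01,  9.77739465e-01, -5.35816772e-04]), 'contact_force': array([0.03656555, 0.37123112, 0.23165987]), 'moment': array([0.02557103, 0.03656828, 0.0595049 ]), 'finger_force': 0.0, 'opening': 0.9990046904654725} 18.8
{'vertical_fov': 53.332, 'cx': 251.766, 'cy': 189.589, 'rvec': [1.812, 1.809, -0.677], 'tvec': [99.471, -333.419, 1292.863], 'pos': [287.034, 637.958, 177.884], 'rot': [-0.0, 0.21, 0.978, -0.001]}
{'vertical_fov': 48.742, 'cx': 253.495, 'cy': 190.341, 'rvec': [2.179, -0.257, 0.16], 'tvec': [-546.503, 78.625, 1036.736], 'pos': [287.031, 637.978, 177.905], 'rot': [-0.0, 0.21, 0.978, -0.001]}
{'vertical_fov': 68.147, 'cx': 250.949, 'cy': 192.099, 'mount': [[0.0, -0.972, -0.237, 67.682], [1.0, 0.0, 0.0, 1.082], [0.0, -0.237, 0.972, -206.851], [0.0, 0.0, 0.0, 1.0]], 'pos': [287.045, 638.021, 177.964], 'rot': [-0.0, 0.21, 0.978, -0.0]}
```

View pics/scene0.png

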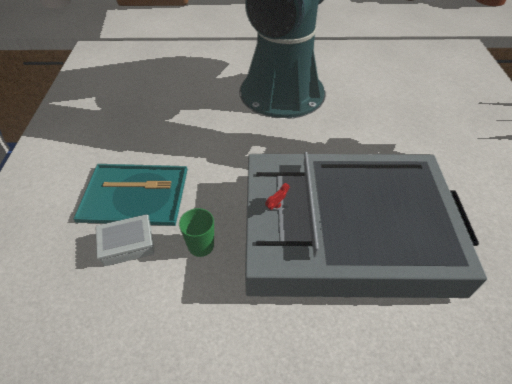

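View pics/side0.png

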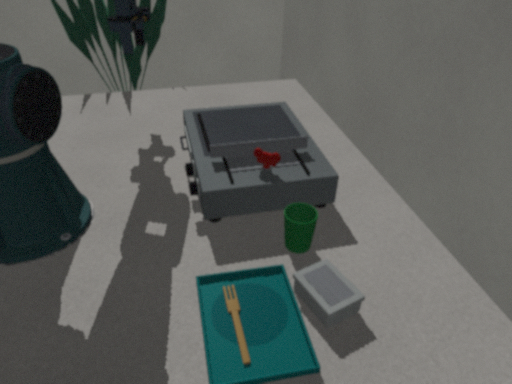

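```bash
python3 - <<'E'
from h import *
a=cv2.imread('pics/scene0.png')[145:275,235:345]; b=cv2.imread('pics/side0.png')[120:210,180:340]
a=cv2.resize(a,None,fx=4.5,fy=4.5,interpolation=cv2.INTER_CUBIC)
cv2.imwrite('pics/ca.png',a);
b=cv2.resize(b,None,fx=5,fy=5,interpolation=cv2.INTER_CUBIC); cv2.imwrite('pics/cb.png',b)
d=load('scene0')
for p in [(248,155),(435,155),(485,268),(247,279)]: print(p,atz(d,p,105).round(1))
E
```

```text
(248, 155) [ 417.5 -108.1  105. ]
(435, 155) [419.8 350.7 105. ]
(485, 268) [730.7 349.7 105. ]
(247, 279) [ 752.9 -107.8  105. ]
```

View pics/ca.png

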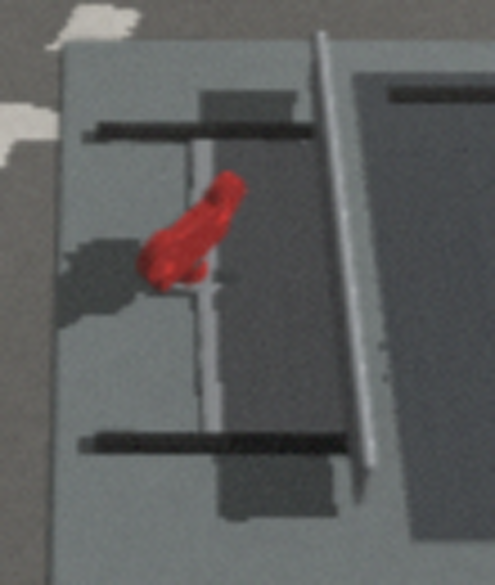

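View pics/cb.png

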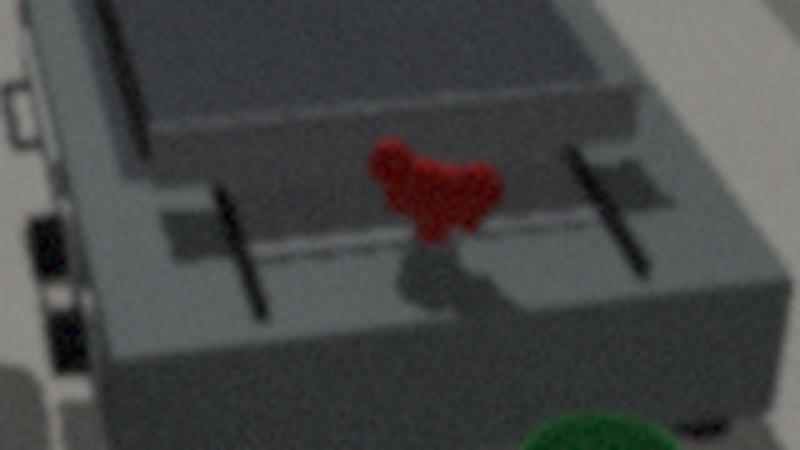

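```bash
python3 - <<'E'
from h import *
s=load('scene0');d=load('side0')
def S(p): return (235+(p[0]+.5)/4.5-.5,145+(p[1]+.5)/4.5-.5)
def D(p): return (180+(p[0]+.5)/5-.5,120+(p[1]+.5)/5-.5)
def P(d): K,r,t=cam(d); return K@np.c_[r,t]
def tri(a,b):
    X=cv2.triangulatePoints(P(s),P(d),np.array(S(a)),np.array(D(b))).ravel();X=X[:3]/X[3]
    print(X.round(1),'res',(proj(s,X)-S(a)).round(1),(proj(d,X)-D(b)).round(1)); return X
a=tri((230,187),(392,160));b=tri((160,262),(485,187));print((a+b)/2,np.linalg.norm(a-b),np.degrees(np.arctan2(*(b-a)[1::-1])))
print('rim');tri((321,36),(148,125));tri((370,462),(635,85))
print('strips z111');
for p in [(90,132),(82,445),(316,131),(345,442)]:print(atz(s,S(p),111).round(1))
for p in [(262,318),(642,275),(220,188),(572,150)]:print('side',atz(d,D(p),111).round(1))
print('foot edge z108');
for p in [(196,140),(210,432),(205,285)]:print(atz(s,S(p),108).round(1))
for p in [(262,250),(590,222)]:print('side',atz(d,D(p),108).round(1))
print('corners z105');
for p in [(62,42)]:print(atz(s,S(p),105).round(1))
for p in [(112,357),(790,283)]:print('side',atz(d,D(p),105).round(1))
E
```

```text
[562.8 -28.2 149.6] res [-0.8  1.4] [-0.8 -0.8]
[602.6 -61.  146.5] res [-0.2  0.3] [-0.2 -0.2]
[582.71229117 -44.58211007 148.02073104] 51.693317511992504 -39.478076435255836
rim
[453.1  27.5 148.3] res [ 0.3 -0.6] [0.3 0.4]
[710.2  23.2 146.3] res [-0.3  0.4] [-0.2 -0.2]
strips z111
[487.  -92.1 111. ]
[677.8 -96.6 111. ]
[486.8  24.9 111. ]
[676.6  20.7 111. ]
side [484.5 -98.  111. ]
side [ 672.8 -101.4  111. ]
side [487.4  22.5 111. ]
side [678.1  21.7 111. ]
foot edge z108
[490.1 -37.2 108. ]
[669.2 -39.  108. ]
[585.3 -37.2 108. ]
side [497.4 -35.4 108. ]
side [665.6 -45.  108. ]
corners z105
[ 413.8 -107.2  105. ]
side [ 412.2 -105.8  105. ]
side [ 745.5 -115.2  105. ]
```

Emit:
move_arm(targets=[[[1, -0.125, -0.098, 0, 0], [1, -0.125, -0.098, 0, 0], [1, -0.125, -0.098, 0, 0], [1, -0.125, -0.098, 0, 0], [1, -0.125, -0.098, 0, 0], [1, -0.125, -0.098, 0, 0], [1, -0.125, -0.098, 0, 0], [1, -0.125, -0.098, 0, 0], [1, -0.125, -0.098, 0, 0], [1, -0.125, -0.098, 0, 0]]], force=20)

```text
clock: 0.98
tool_pos: [435.1, 355.6, 178.5]
ee_rot: [-0.0, 0.21, 0.978, -0.0]
contact_force: [0.4, 0.6, -0.3]
opening: 0.299
finger_force: 0.0
```

Emit:
move_arm(targets=[[[1, -0.125, -0.098, 0, 0], [1, -0.125, -0.098, 0, 0], [1, -0.125, -0.098, 0, 0], [1, -0.125, -0.098, 0, 0], [1, -0.125, -0.098, 0, 0], [1, -0.125, -0.098, 0, 0], [1, -0.125, -0.098, 0, 0], [1, -0.125, -0.098, 0, 0], [1, -0.125, -0.098, 0, 0], [1, -0.125, -0.098, 0, 0]]])

```text
clock: 1.82
tool_pos: [582.7, 74.2, 178.5]
ee_rot: [-0.0, 0.21, 0.978, -0.0]
contact_force: [0.2, 0.8, -0.1]
opening: 0.004
finger_force: 0.0
```

Emit:
move_arm(targets=[[[1, 0, 0, 0, -0.193], [1, 0, 0, 0, -0.193], [1, 0, 0, 0, -0.193], [1, 0, 0, 0, -0.193], [1, 0, 0, 0, 0], [1, 0, 0, 0, 0]]])

```text
clock: 2.32
tool_pos: [582.2, 75.7, 178.4]
ee_rot: [-0.0, 0.011, 1.0, -0.0]
contact_force: [-0.5, 0.3, -0.1]
opening: 0.005
finger_force: 0.0
```

```bash
python3 - <<'E'
from h import *
i,d=snap('wrist','w1'); o=env.get_obs()
print(o['q'].round(3),R.from_quat(o['ee_rot'],scalar_first=True).as_matrix().round(3),o['tool_pos'],o['contact_force'],o['opening'],o['clock'])
for p in [(582.7,-44.6,147),(581.6,25.3,147),(562.8,-28,149),(602,-61,147)]: print(proj(d,p))
E
```

```text
[ 0.09   0.204  1.966  0.     0.972 -1.459] [[-1.     0.022 -0.   ]
 [ 0.022  1.    -0.   ]
 [ 0.    -0.    -1.   ]] [582.25254552  75.753667   178.45636675] [ 0.27577118 -0.28706005 -0.07040773] 0.006465977512942724 2.3667
[111.51808615 205.61370357]
[191.2782687  202.75944128]
[126.63955775 183.40955992]
[ 96.13594231 226.80094169]
```

View pics/w1.png

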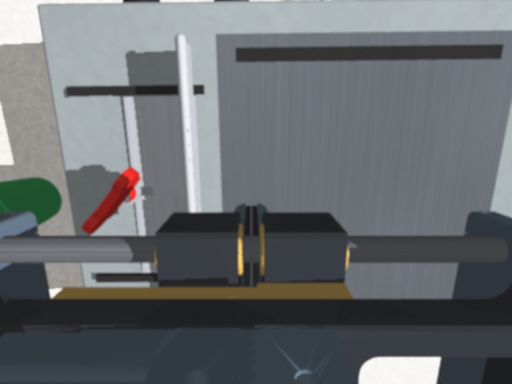

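```bash
python3 - <<'E'
from h import *
d=load('w1')
for p,z in [((67,91),111),((96,277),111),((111,200.5),148),((136,170),148),((86,231),148),((183,40),147),((194.5,205),147),((126,96),108),((142,230),108)]: print(p,atz(d,p,z).round(1))
E
```

```text
(67, 91) [483.1 -89.  111. ]
(96, 277) [672.  -90.9 111. ]
(111, 200.5) [577.8 -43.9 148. ]
(136, 170) [551.6 -19.1 148. ]
(86, 231) [605.4 -70.  148. ]
(183, 40) [452.4  28.2 147. ]
(194.5, 205) [583.7  28.  147. ]
(126, 96) [488.3 -36.8 108. ]
(142, 230) [620.7 -36.8 108. ]
```

Emit:
move_arm(targets=[[[1, 0.01, 0, 0.1, 0], [1, 0, 0, 0.1, 0], [1, 0, 0, 0.1, 0], [1, 0, -0.03, 0, 0], [1, 0, -0.03, 0, 0], [1, 0, -0.03, 0, 0], [1, 0, -0.02, 0, 0], [1, 0, 0, 0, 0], [1, 0, 0, 0, 0]]])

```text
clock: 3.12
tool_pos: [580.5, 53.4, 119.4]
ee_rot: [0.001, 0.01, 1.0, 0.0]
contact_force: [0.5, 0.8, 0.1]
opening: 0.005
finger_force: 0.0
```

Emit:
move_arm(targets=[[[1, 0, -0.01, 0, 0], [1, 0, -0.01, 0, 0], [1, 0, -0.01, 0, 0], [1, 0, -0.01, 0, 0], [1, 0, -0.01, 0, 0], [1, 0, 0, 0, 0]]])

```text
clock: 3.62
tool_pos: [579.7, 43.5, 118.5]
ee_rot: [-0.0, 0.009, 1.0, -0.0]
contact_force: [-0.0, -0.2, 0.4]
opening: 0.005
finger_force: 0.0
```

Emit:
move_arm(targets=[[[1, 0, -0.006, 0, 0], [1, 0, -0.006, 0, 0], [1, 0, -0.006, 0, 0], [1, 0, -0.006, 0, 0], [1, 0, -0.006, 0, 0]]])

```text
clock: 4.03
tool_pos: [579.6, 37.7, 118.5]
ee_rot: [-0.0, 0.009, 1.0, 0.0]
contact_force: [1.1, 0.7, -1.0]
opening: 0.006
finger_force: 0.0
```

Emit:
move_arm(targets=[[[1, 0, -0.006, 0, 0], [1, 0, -0.006, 0, 0], [1, 0, -0.006, 0, 0], [1, 0, -0.006, 0, 0], [1, 0, -0.006, 0, 0]]])

```text
clock: 4.45
tool_pos: [579.6, 31.6, 118.5]
ee_rot: [0.0, 0.009, 1.0, -0.0]
contact_force: [0.3, 0.2, -0.6]
opening: 0.004
finger_force: 0.0
```

```bash
python3 - <<'E'
from h import *
i,d=snap('wrist','w2'); j,_=snap('side','s2')
print(env.get_obs()['contact_force'])
a=cv2.resize(i[60:300,60:330],None,fx=1.5,fy=1.5);b=cv2.resize(j[110:210,190:320],None,fx=3,fy=3.6)
cv2.imwrite('pics/m2.png',np.hstack([a,b]))
E
```

```text
[0.16605213 0.36873278 0.13195122]
```

View pics/m2.png

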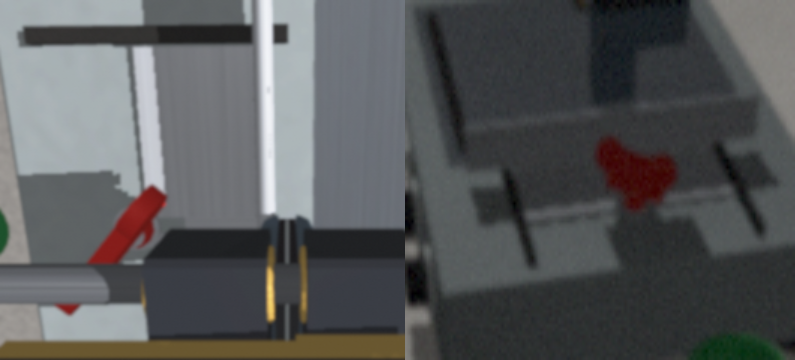

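Emit:
move_arm(targets=[[[1, 0, -0.006, 0, 0], [1, 0, -0.006, 0, 0], [1, 0, -0.006, 0, 0]]])

```text
clock: 4.8
tool_pos: [579.5, 28.1, 118.5]
ee_rot: [-0.0, 0.009, 1.0, 0.0]
contact_force: [0.7, -0.1, 0.7]
opening: 0.007
finger_force: 0.0
```

Emit:
move_arm(targets=[[[1, 0, -0.006, 0, 0], [1, 0, -0.006, 0, 0], [1, 0, -0.006, 0, 0]]])

```text
clock: 5.05
tool_pos: [579.4, 24.4, 118.5]
ee_rot: [-0.0, 0.009, 1.0, 0.0]
contact_force: [-0.7, -0.8, -0.4]
opening: 0.008
finger_force: 0.0
```

Emit:
move_arm(targets=[[[1, 0, -0.006, 0, 0], [1, 0, -0.006, 0, 0], [1, 0, -0.006, 0, 0]]])

```text
clock: 5.3
tool_pos: [579.4, 20.8, 118.5]
ee_rot: [-0.0, 0.009, 1.0, -0.0]
contact_force: [-0.5, 0.4, -0.4]
opening: 0.003
finger_force: 0.0
```

```bash
python3 - <<'E'
from h import *
i,d=snap('wrist','w3'); j,_=snap('side','s3')
o=env.get_obs();print(o['contact_force'],o['moment'],o['joint_efforts'])
a=cv2.resize(i[60:300,60:330],None,fx=1.5,fy=1.5);b=cv2.resize(j[110:210,190:320],None,fx=3,fy=3.6)
cv2.imwrite('pics/m3.png',np.hstack([a,b]))
E
```

```text
[-0.64706998  0.25302376  0.51725834] [ 0.0223638  -0.00894083 -0.061933  ] [-1.67797264e-01 -6.17317700e+01 -3.76766038e+01 -3.47876642e-02
  7.74970860e-02 -4.74036369e-02]
```

View pics/m3.png

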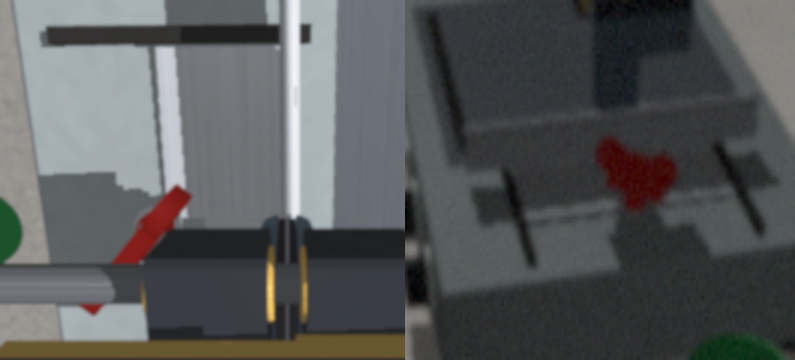

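```bash
python3 - <<'E'
from h import *
d=load('w3');print(d['pos'],d['rot'])
p=np.array(d['pos'])
c=[proj(d,p+[0,0,z]) for z in(0,18.8,40,78)];print('wrist',np.round(c,1),'crop',np.round((np.array(c)-60)*1.5,0).tolist())
s=load('s3');c=np.array([proj(s,p+[0,0,z]) for z in(0,18.8,40,78)]);print('side crop',((c-[190,110])*[3,3.6]).round(0).tolist())
for x in (450,579,600,705): 
  c=proj(s,(x,24,147));print('rim24',x,((c-[190,110])*[3,3.6]).round(0), 'y10',((proj(s,(x,10,147))-[190,110])*[3,3.6]).round(0))
E
```

```text
[579.36317459  20.84134173 118.54941914] [-4.41083309e-07  9.29033019e-03  9.99956844e-01 -1.51759230e-05]
wrist [[248.8 213.4]
 [248.6 221.7]
 [248.3 233.2]
 [247.6 262. ]] crop [[283.0, 230.0], [283.0, 243.0], [283.0, 260.0], [281.0, 303.0]]
side crop [[205.0, 148.0], [206.0, 126.0], [206.0, 99.0], [208.0, 51.0]]
rim24 450 [ 56. 130.] y10 [ 58. 140.]
rim24 579 [205. 112.] y10 [209. 121.]
rim24 600 [228. 109.] y10 [233. 118.]
rim24 705 [343.  94.] y10 [349. 103.]
```

```bash
python3 - <<'E'
from h import *
a=cv2.imread('pics/s3.png')[60:200,190:330];a=cv2.resize(a,None,fx=4,fy=4,interpolation=cv2.INTER_CUBIC)
b=cv2.imread('pics/w3.png')[150:290,215:285];b=cv2.resize(b,None,fx=3.4,fy=4,interpolation=cv2.INTER_CUBIC)
f=lambda m:cv2.convertScaleAbs(m,alpha=2.2,beta=10)
cv2.imwrite('pics/m4.png',np.hstack([f(a),f(b)]))
d=load('w3');p=np.array(d['pos'])
for z in(0,18.8,40): print([((proj(d,p+[sx,0,z])-[215,150])*[3.4,4]+[560,0]).round(0) for sx in(-16,16)])
E
```

```text
[array([674., 172.]), array([676., 332.])]
[array([673., 199.]), array([676., 372.])]
[array([672., 235.]), array([675., 426.])]
```

View pics/m4.png

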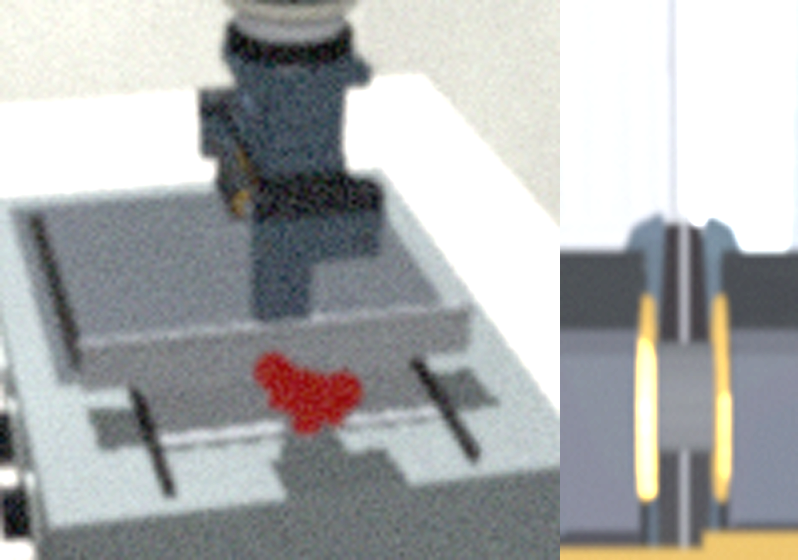

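```bash
python3 - <<'E'
from h import *
for n,pts in (('w2',[((20,36),111),((132,60),108),((262,20),147),((266,200),147)]),('w3',[((43,36),111),((155,60),108),((289,20),147),((291,200),147)])):
  d=load(n);print(n,d['pos'].round(1))
  for p,z in pts: print(p,z,atz(d,(p[0]/1.5+60,p[1]/1.5+60),z).round(1))
# rim profile rows
for n in('w1','w2','w3'):
  im=cv2.cvtColor(cv2.imread(f'pics/{n}.png'),6);d=load(n)
  for r in(110,150,190):
    c=int(proj(d,(atz(d,(250,r),147)[0],25,147))[0]); seg=im[r,c-14:c+15].astype(int); print(n,r,c-14,seg.tolist())
E
```

```text
w2 [579.6  31.6 118.5]
(20, 36) 111 [483.2 -91.4 111. ]
(132, 60) 108 [494.8 -40.4 108. ]
(262, 20) 147 [484.   25.4 147. ]
(266, 200) 147 [556.5  24.9 147. ]
w3 [579.4  20.8 118.5]
(43, 36) 111 [483.2 -91.3 111. ]
(155, 60) 108 [494.8 -40.  108. ]
(289, 20) 147 [484.   25.2 147. ]
(291, 200) 147 [556.6  24.9 147. ]
w1 110 170 [112, 114, 116, 117, 117, 117, 117, 116, 114, 111, 117, 141, 174, 207, 228, 239, 244, 243, 235, 222, 209, 207, 206, 207, 205, 199, 187, 180, 180]
w1 150 173 [113, 114, 116, 116, 115, 114, 114, 113, 111, 111, 123, 152, 184, 214, 231, 241, 243, 238, 228, 218, 209, 206, 206, 205, 200, 190, 183, 181, 180]
w1 190 176 [114, 114, 114, 115, 115, 115, 115, 114, 110, 113, 132, 164, 197, 220, 229, 232, 233, 230, 220, 206, 204, 205, 206, 201, 190, 180, 177, 178, 179]
w2 110 221 [121, 120, 121, 121, 119, 119, 118, 113, 108, 110, 125, 147, 174, 200, 220, 232, 241, 244, 242, 235, 223, 198, 182, 179, 180, 179, 180, 180, 180]
w2 150 222 [116, 117, 117, 115, 114, 113, 113, 109, 106, 110, 125, 150, 175, 200, 219, 231, 237, 236, 233, 229, 213, 188, 179, 179, 178, 179, 179, 179, 179]
w2 190 223 [114, 115, 115, 114, 113, 112, 111, 107, 105, 111, 128, 152, 177, 200, 219, 229, 236, 239, 236, 227, 205, 184, 178, 179, 178, 178, 178, 177, 176]
w3 110 238 [120, 119, 118, 119, 120, 122, 121, 117, 109, 104, 108, 120, 143, 169, 195, 217, 231, 240, 243, 240, 233, 218, 192, 179, 178, 179, 180, 180, 181]
w3 150 239 [114, 113, 112, 114, 115, 117, 115, 110, 104, 104, 114, 135, 160, 184, 207, 225, 236, 241, 239, 234, 219, 192, 179, 178, 178, 178, 178, 178, 178]
w3 190 240 [112, 111, 111, 111, 113, 114, 111, 105, 102, 109, 127, 151, 176, 198, 218, 229, 236, 237, 232, 219, 192, 179, 176, 176, 176, 176, 176, 176, 176]
```

```bash
python3 - <<'E'
from h import *
for n in('side0','s2','s3'):
  im=cv2.cvtColor(cv2.imread(f'pics/{n}.png'),6)
  for c in(256,260,264): print(n,c,im[108:162,c-1:c+2].mean(1).astype(int).tolist())
s=load('s3')
for y in(31.6,20.8):
  for z in (118.5,150,197): print(y,z,proj(s,(579.4,y,z)).round(1),'front',proj(s,(579.4,y-9,z)).round(1))
print('rim',proj(s,(579.4,25,149)),proj(s,(579.4,25,141)))
E
```

```text
side0 256 [56, 57, 54, 56, 58, 57, 56, 57, 59, 56, 56, 59, 57, 58, 56, 57, 57, 57, 56, 54, 56, 57, 56, 55, 56, 58, 56, 56, 56, 58, 58, 61, 69, 71, 61, 57, 55, 55, 56, 57, 57, 45, 30, 29, 25, 25, 28, 30, 38, 44, 43, 46, 48, 48]
side0 260 [58, 53, 55, 56, 56, 55, 54, 58, 56, 57, 56, 56, 57, 59, 58, 57, 55, 55, 57, 57, 55, 55, 58, 56, 53, 56, 57, 56, 55, 57, 58, 66, 71, 68, 57, 54, 54, 58, 57, 56, 54, 46, 37, 30, 29, 28, 24, 26, 26, 30, 29, 30, 33, 31]
side0 264 [54, 53, 57, 57, 55, 57, 56, 57, 56, 56, 57, 58, 58, 57, 58, 57, 58, 56, 55, 56, 56, 56, 56, 56, 56, 55, 55, 55, 56, 54, 61, 65, 71, 65, 56, 54, 56, 54, 56, 55, 55, 57, 56, 56, 52, 42, 32, 26, 26, 29, 26, 31, 24, 30]
s2 256 [13, 13, 13, 11, 16, 20, 30, 31, 31, 31, 35, 30, 28, 28, 27, 27, 29, 26, 29, 29, 26, 28, 29, 33, 28, 33, 30, 27, 31, 31, 38, 48, 58, 59, 56, 54, 55, 54, 53, 50, 41, 36, 28, 27, 25, 27, 27, 26, 33, 38, 43, 44, 45, 46]
s2 260 [16, 13, 19, 10, 22, 23, 30, 30, 31, 28, 31, 30, 28, 30, 33, 30, 26, 25, 31, 30, 30, 31, 25, 29, 31, 31, 29, 31, 28, 33, 42, 52, 52, 55, 54, 53, 54, 54, 55, 51, 45, 36, 28, 25, 24, 30, 24,
[... 544 characters left out ...]
1, 30, 31, 27, 30, 30, 24, 28, 34, 29, 31, 32, 28, 29, 31, 28, 40, 49, 54, 54, 53, 49, 55, 53, 51, 45, 36, 29, 19, 23, 27, 24, 26, 27, 25, 26, 27, 28, 33]
s3 264 [13, 10, 20, 11, 10, 16, 20, 28, 29, 29, 30, 31, 31, 31, 31, 26, 28, 29, 30, 32, 31, 31, 32, 28, 26, 29, 30, 32, 28, 28, 32, 45, 56, 60, 52, 53, 54, 56, 53, 56, 56, 51, 49, 44, 38, 29, 29, 21, 26, 22, 27, 22, 25, 28]
31.6 118.5 [257.4 149.2] front [258.2 150.9]
31.6 150 [257.7 138.6] front [258.5 140.2]
31.6 197 [258.1 122.1] front [259.1 123.7]
20.8 118.5 [258.4 151.2] front [259.3 152.9]
20.8 150 [258.7 140.6] front [259.6 142.2]
20.8 197 [259.2 124. ] front [260.2 125.6]
rim [258.29685492 140.1369664 ] [258.21402034 142.86952262]
```

Emit:
move_arm(targets=[[[1, 0, 0.05, 0, 0], [1, 0, 0.05, 0, 0], [1, 0, 0.05, 0, 0], [1, 0, 0, 0.02, 0], [1, 0, 0, 0.02, 0], [1, 0, 0, 0.01, 0], [1, 0, 0, 0, 0], [1, 0, 0, 0, 0]]])

```text
clock: 6.07
tool_pos: [579.7, 50.7, 108.2]
ee_rot: [-0.0, 0.009, 1.0, -0.0]
contact_force: [-0.5, -0.8, 0.2]
opening: 0.007
finger_force: 0.0
```

```bash
python3 - <<'E'
from h import *
j,d=snap('side','s4');print(d['pos'],env.get_obs()['contact_force'])
im=cv2.cvtColor(j,6)
for c in(250,256,260): print(c,im[108:162,c-1:c+2].mean(1).astype(int).tolist())
for z in (108.5,140,187): print(z,proj(d,(579.4,50.8,z)).round(1))
E
```

```text
[579.71675275  50.74389183 108.22947501] [-0.04086699 -0.22613983 -0.62313388]
250 [22, 22, 28, 34, 33, 32, 35, 36, 36, 35, 39, 40, 39, 40, 38, 36, 35, 38, 37, 35, 38, 39, 37, 36, 36, 39, 38, 41, 44, 43, 49, 53, 53, 55, 56, 54, 52, 53, 55, 54, 55, 53, 54, 51, 56, 55, 54, 52, 51, 51, 51, 51, 51, 51]
256 [21, 16, 11, 19, 15, 20, 32, 27, 29, 29, 28, 30, 31, 32, 32, 30, 32, 33, 29, 32, 30, 31, 32, 28, 28, 28, 27, 28, 29, 30, 42, 50, 55, 55, 56, 54, 52, 54, 53, 52, 45, 31, 26, 29, 22, 24, 26, 26, 32, 40, 44, 45, 47, 46]
260 [14, 11, 13, 17, 15, 22, 30, 29, 29, 29, 31, 32, 27, 30, 33, 31, 29, 29, 31, 30, 31, 31, 30, 34, 32, 31, 35, 32, 28, 35, 44, 52, 54, 55, 55, 52, 52, 54, 54, 52, 46, 32, 34, 30, 25, 21, 28, 29, 27, 27, 23, 21, 24, 32]
108.5 [255.5 148.9]
140 [255.7 138.5]
187 [256.2 122.3]
```

Emit:
move_arm(targets=[[[1, 0, -0.01, 0, 0], [1, 0, -0.01, 0, 0], [1, 0, -0.01, 0, 0], [1, 0, -0.01, 0, 0], [1, 0, -0.01, 0, 0], [1, 0, -0.005, 0, 0]]])

```text
clock: 6.62
tool_pos: [579.7, 39.6, 108.6]
ee_rot: [-0.0, 0.009, 1.0, -0.0]
contact_force: [1.0, 0.2, 0.3]
opening: 0.005
finger_force: 0.0
```

Emit:
move_arm(targets=[[[1, 0, -0.006, 0, 0], [1, 0, -0.006, 0, 0], [1, 0, -0.006, 0, 0]]])

```text
clock: 6.87
tool_pos: [579.6, 36.3, 108.5]
ee_rot: [-0.0, 0.009, 1.0, -0.0]
contact_force: [-0.3, 0.4, -0.3]
opening: 0.008
finger_force: 0.0
```

Emit:
move_arm(targets=[[[1, 0, -0.006, 0, 0], [1, 0, -0.006, 0, 0], [1, 0, -0.006, 0, 0]]])

```text
clock: 7.12
tool_pos: [579.6, 32.9, 108.5]
ee_rot: [0.0, 0.009, 1.0, 0.0]
contact_force: [0.0, 3.1, 0.1]
opening: 0.004
finger_force: 1.1
```

Emit:
move_arm(targets=[[[1, 0, -0.006, 0, 0], [1, 0, -0.006, 0, 0], [1, 0, -0.006, 0, 0]]])

```text
clock: 7.37
tool_pos: [579.5, 29.2, 108.6]
ee_rot: [0.0, 0.009, 1.0, 0.0]
contact_force: [-0.1, 3.5, 0.2]
opening: 0.002
finger_force: 1.3
```

Emit:
move_arm(targets=[[[1, 0, -0.006, 0, 0], [1, 0, -0.006, 0, 0], [1, 0, -0.006, 0, 0], [1, 0, -0.006, 0, 0], [1, 0, -0.006, 0, 0]]])

```text
clock: 7.78
tool_pos: [579.4, 23.1, 108.5]
ee_rot: [-0.0, 0.009, 1.0, 0.0]
contact_force: [1.0, 3.1, 0.0]
opening: 0.003
finger_force: 1.4
```

Emit:
move_arm(targets=[[[1, 0, -0.005, 0, 0], [1, 0, -0.005, 0, 0], [1, 0, -0.005, 0, 0], [1, 0, -0.005, 0, 0]]])

```text
clock: 8.12
tool_pos: [579.3, 19.1, 108.5]
ee_rot: [-0.0, 0.009, 1.0, -0.0]
contact_force: [-0.3, 3.6, 0.5]
opening: 0.001
finger_force: 1.4
```

Emit:
move_arm(targets=[[[1, 0, -0.005, 0, 0], [1, 0, -0.005, 0, 0]]])

```text
clock: 8.28
tool_pos: [579.3, 17.1, 108.5]
ee_rot: [-0.0, 0.009, 1.0, 0.0]
contact_force: [0.3, 3.0, 0.9]
opening: 0.003
finger_force: 1.4
```

Emit:
move_arm(targets=[[[1, 0, -0.004, 0, 0], [1, 0, -0.004, 0, 0]]])

```text
clock: 8.45
tool_pos: [579.2, 15.5, 108.5]
ee_rot: [-0.0, 0.009, 1.0, -0.0]
contact_force: [0.6, 3.4, 0.8]
opening: 0.004
finger_force: 1.4
```

Emit:
move_arm(targets=[[[1, 0, -0.003, 0, 0], [1, 0, -0.003, 0, 0]]])

```text
clock: 8.62
tool_pos: [579.2, 14.3, 108.5]
ee_rot: [-0.0, 0.009, 1.0, -0.0]
contact_force: [0.2, 2.5, 0.6]
opening: 0.004
finger_force: 1.5
```

Emit:
move_arm(targets=[[[1, 0, -0.003, 0, 0], [1, 0, 0, 0, 0]]])

```text
clock: 8.78
tool_pos: [579.2, 13.7, 108.6]
ee_rot: [0.0, 0.009, 1.0, -0.0]
contact_force: [-0.3, 2.3, -0.7]
opening: 0.003
finger_force: 1.0
```

Emit:
move_arm(targets=[[[1, 0, -0.003, 0, 0], [1, 0, -0.003, 0, 0]]])

```text
clock: 8.95
tool_pos: [579.2, 12.7, 108.5]
ee_rot: [-0.0, 0.009, 1.0, 0.0]
contact_force: [0.1, 7.2, 1.7]
opening: 0.004
finger_force: 3.4
```

Emit:
move_arm(targets=[[[1, 0, -0.003, 0, 0], [1, 0, -0.003, 0, 0]]])

```text
clock: 9.12
tool_pos: [579.3, 12.2, 108.7]
ee_rot: [0.0, 0.01, 1.0, 0.001]
contact_force: [-2.2, 14.7, 5.5]
opening: 0.002
finger_force: 7.8
```

Emit:
move_arm(targets=[[[1, 0, -0.003, 0, 0], [1, 0, 0, 0, 0]]])

```text
clock: 9.28
tool_pos: [579.3, 12.0, 108.9]
ee_rot: [0.0, 0.01, 1.0, 0.001]
contact_force: [-1.8, 15.5, 5.2]
opening: 0.008
finger_force: 8.0
```

Emit:
move_arm(targets=[[[1, 0, 0.05, 0, 0], [1, 0, 0.1, 0, 0], [1, 0, 0, -0.15, 0], [1, 0, 0, -0.15, 0], [1, 0, 0, -0.1, 0], [0.3, 0, -0.1, 0, 0], [0.3, 0, -0.15, 0, 0], [0.3, 0, -0.15, 0, 0], [0.3, 0, 0, 0, 0], [0.3, 0, 0, 0, 0]]])

```text
clock: 10.12
tool_pos: [578.1, -40.2, 188.4]
ee_rot: [-0.0, 0.01, 1.0, -0.0]
contact_force: [-0.8, -1.0, 0.3]
opening: 0.332
finger_force: 0.0
```

```bash
cat > red.py <<'E'
from h import *
import sys
def red(n,f):
  im,d=snap(n,f);h=cv2.cvtColor(im,cv2.COLOR_BGR2HSV)
  m=(((h[...,0]<8)|(h[...,0]>172))&(h[...,1]>130)&(h[...,2]>40)).astype(np.uint8)
  k,l,st,_=cv2.connectedComponentsWithStats(m);i=1+st[1:,4].argmax();m=(l==i).astype(np.uint8)
  c=cv2.findContours(m,0,1)[0][0];r=cv2.minAreaRect(c);return m,d,r,st[i]
if __name__=='__main__':
  o=env.get_obs();print(o['tool_pos'],o['contact_force'],o['q'].round(3),o['opening'],o['clock'])
  for n in('wrist','side','scene'):
    m,d,r,s=red(n,sys.argv[1]+n);b=cv2.boxPoints(r);print(n,s,np.round(r[0],1),np.round(r[1],1),r[2]);
    if n=='wrist': 
      for p in [r[0],*b]: print(atz(d,p,150).round(1))
E
python3 red.py a; python3 - <<'E'
import sys;sys.path.insert(0,'.')
from h import *
im=cv2.imread('pics/awrist.png');cv2.imwrite('pics/m5.png',im)
E
```

```text
[578.05771179 -40.24048862 188.43345771] [-0.75358298 -0.9891016   0.26985741] [-1.090e-01  1.790e-01  1.976e+00 -1.000e-03  9.870e-01 -1.659e+00] 0.3319579470821766 10.1167
wrist [225 168  48  61 911] [243.6 195.3] [19.6 72. ] 42.064327239990234
[573.5 -45.2 150. ]
[591.8 -74.1 150. ]
[544.  -29.8 150. ]
[555.8 -17.2 150. ]
[604.7 -61.5 150. ]
side [254 148  26  21 317] [265.7 158.8] [26.4 17.7] 14.03624439239502
scene [266 183  23  26 284] [278.8 196.8] [13.4 29.7] 45.0
```

View pics/m5.png

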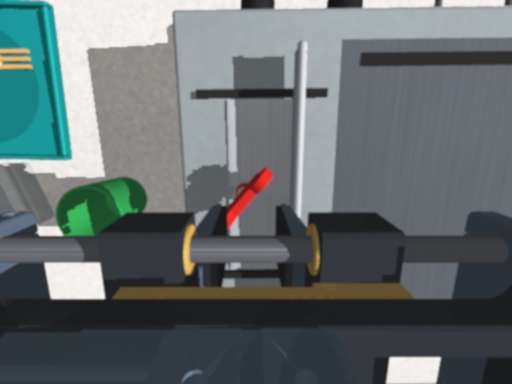

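Emit:
move_arm(targets=[[[0.3, 0, -0.02, 0, 0.2], [0.3, 0, 0, 0, 0.22], [0.3, 0, 0, 0, 0.22], [0.3, 0, 0, 0, 0.22], [0.3, 0, 0, 0, 0.22], [0.3, 0, 0, 0, 0.22], [0.3, 0, 0, 0, 0], [0.3, 0, 0, 0, 0]]])

```text
clock: 10.93
tool_pos: [578.2, -42.5, 188.5]
ee_rot: [-0.0, 0.34, 0.94, -0.0]
contact_force: [0.1, 0.1, 0.1]
opening: 0.353
finger_force: 0.0
```

```bash
python3 red.py b; python3 - <<'E'
from h import *
d=load('bwrist');o=d
r=R.from_quat(d['rot'],scalar_first=True).as_matrix();print(r[:,:2].round(3).tolist())
p=np.array(d['pos'])
for z in(0,30,-40):print(z,proj(d,p+[0,0,z]))
# camera-plane col for tool y=0 and wing tips in tool frame
m=cv2.imread('pics/bwrist.png');h=cv2.cvtColor(m,cv2.COLOR_BGR2HSV)
k=(((h[...,0]<8)|(h[...,0]>172))&(h[...,1]>130)&(h[...,2]>40))
for row in range(100,300,8):
  c=np.flatnonzero(k[row]); 
  if len(c): print(row,c[0],c[-1], (r.T@(atz(d,((c[0]+c[-1])/2,row),150)-p)).round(1))
E
```

```text
[578.16295639 -42.50210203 188.45893203] [0.11746081 0.07411751 0.09110469] [-0.114  0.179  1.975 -0.     0.987 -0.99 ] 0.352512388609567 10.9333
wrist [241 163  17  73 772] [249. 199.] [72. 16.] 90.0
[576.  -42.2 150. ]
[546.8 -26.8 150. ]
[555.7 -16.1 150. ]
[607.2 -58.6 150. ]
[597.7 -69.9 150. ]
side [254 148  27  21 324] [265.8 158.9] [26.7 17.9] 14.03624439239502
scene [266 183  23  26 284] [278.8 196.8] [13.4 29.7] 45.0
[[-0.768, 0.64], [0.64, 0.768], [0.0, -0.0]]
0 [250.11398128 214.39997601]
30 [249.99001739 228.5785855 ]
-40 [250.23533757 200.51961557]
164 245 253 [33.3 -1.1 38.5]
172 244 254 [26.3 -1.1 38.5]
180 244 254 [19.1 -1.1 38.5]
188 243 254 [11.9 -1.5 38.5]
196 244 257 [ 4.6  0.2 38.5]
204 244 253 [-2.8 -1.6 38.5]
212 243 252 [-10.3  -2.5  38.5]
220 243 252 [-18.   -2.5  38.5]
228 243 252 [-25.7  -2.5  38.5]
```

Emit:
move_arm(targets=[[[0.3, 0, -0.009, 0.1, 0], [0.3, 0, 0, 0.1, 0], [0.3, 0, 0, 0.1, 0], [0.3, 0, 0, 0.06, 0], [0.3, 0, 0, 0.03, 0], [0.3, 0, 0, 0.015, 0], [0.3, 0, 0, 0.015, 0], [0.3, 0, 0, 0, 0]]], force=8)

```text
clock: 11.75
tool_pos: [577.3, -44.6, 104.8]
ee_rot: [0.0, 0.342, 0.94, 0.0]
contact_force: [0.1, -0.3, -0.2]
opening: 0.348
finger_force: 0.0
```

Emit:
move_arm(targets=[[[0.6, 0, 0, 0, 0], [0.8, 0, 0, 0, 0], [1, 0, 0, 0, 0], [1, 0, 0, 0, 0], [1, 0, 0, 0, 0]]], force=8)

```text
clock: 12.17
tool_pos: [577.2, -44.8, 104.9]
ee_rot: [0.0, 0.343, 0.94, -0.0]
contact_force: [-1.2, -1.6, 4.4]
opening: 0.101
finger_force: 8.0
```

```bash
python3 - <<'E'
from h import *
for i in range(3):
  o=env.get_obs()
  r=R.from_quat(o['ee_rot'],scalar_first=True).as_matrix()
  print(o['tool_pos'].round(2),'Ftool',(r.T@o['contact_force']).round(2),'M',o['moment'].round(3),o['opening']*91,o['finger_force'],o['clock']);env.get_image('side')
E
```

```text
[577.16 -44.79 104.95] Ftool [-0.13 -1.97 -4.4 ] M [-0.365  0.303 -0.034] 9.159486537160026 8.000226073181693 12.1667
[577.16 -44.78 104.94] Ftool [-0.13 -2.66 -5.04] M [-0.437  0.394 -0.042] 8.725557167238302 8.000317972782796 12.2167
[577.18 -44.75 104.94] Ftool [ 0.33 -2.5  -5.8 ] M [-0.474  0.394 -0.056] 9.093312349233756 8.000327302397636 12.2667
```

Emit:
move_arm(targets=[[[1, 0, -0.001, 0, 0], [1, 0, 0, 0, 0], [1, 0, 0, 0.0004, 0.2], [1, 0, 0, 0.0004, 0.2], [1, 0, 0, 0.0004, 0.2], [1, 0, 0, 0, 0]]], force=20)

```text
clock: 12.82
tool_pos: [577.7, -44.4, 104.7]
ee_rot: [0.001, 0.488, 0.873, 0.001]
contact_force: [2.8, 3.3, 3.2]
opening: 0.097
finger_force: 20.0
```

```bash
cat > st.py <<'E'
from h import *
a=[]
for i in range(4):
  o=env.get_obs();r=R.from_quat(o['ee_rot'],scalar_first=True).as_matrix()
  a.append(np.r_[o['tool_pos'],r.T@o['contact_force'],o['moment'],np.degrees(np.arctan2(r[1,1],r[0,1])),o['opening']*91,o['finger_force'],o['q'][5],o['clock']])
  if i<3: env.get_image('side')
a=np.array(a);print('pos',a[:,:3].mean(0).round(2),'Ftool',a[:,3:6].mean(0).round(2),'M',a[:,6:9].mean(0).round(3),'sd',a[:,8].std().round(3),'yaw',a[-1,9:].round(2))
E
python3 st.py
```

```text
pos [577.7  -44.43 104.75] Ftool [ 1.62  5.43 -2.89] M [ 0.808 -0.671 -0.01 ] sd 0.021 yaw [32.07  9.13 20.   -0.68 12.97]
```

Emit:
move_arm(targets=[[[1, -0.006, 0.002, 0, 0], [1, 0, 0, 0.0004, 0.2], [1, 0, 0, 0.0004, 0.2], [1, 0, 0, 0.0004, 0.2], [1, 0, 0, 0.0004, 0.2], [1, 0, 0, 0, 0]]])

```text
clock: 13.47
tool_pos: [578.8, -44.5, 104.4]
ee_rot: [0.0, 0.658, 0.753, 0.001]
contact_force: [4.9, 12.0, 2.3]
opening: 0.097
finger_force: 20.0
```

```bash
python3 st.py
```

```text
pos [578.81 -44.53 104.39] Ftool [11.    6.54 -2.36] M [ 2.292 -0.981  0.013] sd 0.031 yaw [ 8.05  8.74 20.   -0.26 13.62]
```

Emit:
move_arm(targets=[[[1, 0.0045, 0.0028, 0, 0], [1, 0.0003, 0.0008, 0.0004, 0.2], [1, 0.0003, 0.0008, 0.0004, 0.2], [1, 0.0003, 0.0008, 0.0004, 0.2], [1, 0, 0, 0, 0]]])

```text
clock: 14.03
tool_pos: [579.8, -44.2, 104.1]
ee_rot: [0.001, 0.768, 0.641, 0.001]
contact_force: [6.4, 4.0, 2.1]
opening: 0.096
finger_force: 20.0
```

```bash
python3 st.py
```

```text
pos [579.76 -44.22 104.14] Ftool [ 3.96  4.72 -1.61] M [ 0.564 -0.932  0.008] sd 0.015 yaw [-9.92  8.34 20.    0.06 14.18]
```

Emit:
move_arm(targets=[[[1, 0.002, 0.002, 0, 0], [1, 0.0005, 0.001, 0.0004, 0.2], [1, 0.0005, 0.001, 0.0004, 0.2], [1, 0.0005, 0.001, 0.0004, 0.2], [1, 0, 0, 0, 0]]])

```text
clock: 14.6
tool_pos: [580.7, -44.3, 103.9]
ee_rot: [0.001, 0.858, 0.513, 0.001]
contact_force: [3.9, -2.2, 3.6]
opening: 0.1
finger_force: 20.0
```

```bash
python3 st.py
```

```text
pos [580.61 -44.27 103.87] Ftool [ 0.15  5.11 -2.72] M [-0.621 -0.828  0.02 ] sd 0.027 yaw [-27.75   8.78  20.     0.37  14.75]
```

Emit:
move_arm(targets=[[[1, 0, 0.002, 0, 0], [1, 0.0005, 0.0013, 0.0004, 0.2], [1, 0.0005, 0.0013, 0.0004, 0.2], [1, 0, 0, 0, 0]]])

```text
clock: 15.08
tool_pos: [581.2, -44.6, 103.7]
ee_rot: [0.0, 0.907, 0.422, 0.0]
contact_force: [4.0, -2.8, 5.7]
opening: 0.093
finger_force: 20.0
```

```bash
python3 st.py
```

```text
pos [581.17 -44.53 103.67] Ftool [-0.35  4.83 -5.72] M [-0.88  -0.518  0.007] sd 0.004 yaw [-39.67   8.74  20.     0.58  15.23]
```

Emit:
move_arm(targets=[[[1, 0, 0.002, 0, 0], [1, 0.0005, 0.0014, 0.0004, 0.2], [1, 0.0005, 0.0014, 0.0004, 0.2], [1, 0, 0, 0, 0]]])

```text
clock: 15.57
tool_pos: [581.7, -45.0, 103.5]
ee_rot: [0.0, 0.946, 0.325, -0.0]
contact_force: [2.2, -3.3, 6.8]
opening: 0.099
finger_force: 20.0
```

```bash
python3 st.py
```

```text
pos [581.71 -44.99 103.49] Ftool [-0.55  3.37 -6.88] M [-0.809 -0.047  0.023] sd 0.042 yaw [-51.67   9.    20.     0.79  15.72]
```

Emit:
move_arm(targets=[[[1, 0, 0.001, 0, 0], [1, 0.0005, 0.0014, 0.0002, 0.2], [1, 0.0005, 0.0014, 0.0002, 0.2], [1, 0, 0, 0, 0]]])

```text
clock: 16.05
tool_pos: [582.1, -45.5, 103.4]
ee_rot: [0.0, 0.974, 0.225, -0.0]
contact_force: [0.1, -4.1, 7.7]
opening: 0.097
finger_force: 20.0
```

```bash
python3 st.py
```

```text
pos [582.12 -45.51 103.43] Ftool [-1.59  2.91 -8.71] M [-0.816  0.257  0.123] sd 0.014 yaw [-63.66   8.86  20.     0.99  16.2 ]
```

Emit:
move_arm(targets=[[[1, 0.0003, 0.001, 0, 0.13], [1, 0, 0, 0, 0]]])

```text
clock: 16.37
tool_pos: [582.2, -45.7, 103.4]
ee_rot: [0.0, 0.981, 0.193, -0.0]
contact_force: [0.5, -3.2, 9.5]
opening: 0.099
finger_force: 20.0
```

```bash
python3 st.py
```

```text
pos [582.22 -45.68 103.42] Ftool [-1.92  3.3  -9.11] M [-0.878  0.313  0.144] sd 0.028 yaw [-67.55   8.45  20.     1.06  16.52]
```

Emit:
move_arm(targets=[[[1, 0.0002, 0.0007, 0, 0.1], [1, 0, 0, 0, 0]]])

```text
clock: 16.68
tool_pos: [582.3, -45.8, 103.4]
ee_rot: [0.0, 0.986, 0.167, -0.0]
contact_force: [-0.4, -4.1, 9.2]
opening: 0.095
finger_force: 20.0
```

```bash
python3 st.py; python3 st.py
```

```text
pos [582.27 -45.82 103.41] Ftool [-1.5   4.02 -9.02] M [-0.902  0.333  0.199] sd 0.016 yaw [-70.55   8.96  20.     1.11  16.83]
pos [582.26 -45.82 103.4 ] Ftool [-1.88  3.98 -8.97] M [-0.903  0.348  0.177] sd 0.048 yaw [-70.54   8.37  20.     1.11  16.98]
```

Emit:
move_arm(targets=[[[0.45, 0, 0, 0, 0], [0.45, 0, 0, 0, 0], [0.45, 0, 0, 0, 0], [0.45, 0, 0, -0.05, 0], [0.45, 0, 0, -0.15, 0], [0.45, 0, 0, -0.2, 0], [0.45, 0, 0, -0.2, 0], [0.45, 0, 0, -0.2, 0], [0.45, 0, 0, 0, 0], [0.45, 0, 0, 0, 0]]])

```text
clock: 17.82
tool_pos: [583.5, -45.5, 266.1]
ee_rot: [0.001, 0.986, 0.166, 0.002]
contact_force: [-0.5, 0.3, -0.5]
opening: 0.276
finger_force: 0.0
```

```bash
python3 st.py; python3 - <<'E'
from h import *
a,d=snap('wrist','e1');b,_=snap('scene','e2');z=cv2.imread('pics/scene0.png')
c=np.vstack([cv2.resize(b[140:290,60:345],None,fx=1,fy=1.28),cv2.resize(z[140:290,60:345],None,fx=1,fy=1.28)])
cv2.imwrite('pics/m6.png',np.hstack([a,c]))
E
```

```text
pos [582.33 -45.41 263.64] Ftool [-0.03 -0.01  0.54] M [-0.063  0.131 -0.022] sd 0.031 yaw [-70.93  25.1    0.     1.12  17.97]
```

View pics/m6.png

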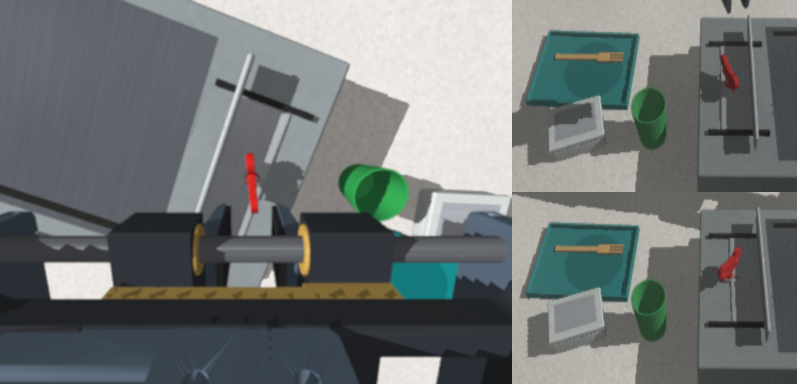

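```bash
python3 -c "
from bench import env
print(env.finish_job())"
```

```text
the job is handed in; nothing more can be done
None
```

The job is handed in: the guard slid about 21 mm to a firm stop on the stud, where the push peaked at about 15 N. I then turned the wing nut clockwise until it bit, left it at about 0.2 N m, and let go at about 18 s on the clock; in the last picture the cup, tin, plate and fork look where they started.

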